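# Level the instrument shelf: press the spirit level on, turn the foot with the T-key, hold

### The job

Level the small hinged shelf. Stand the yellow spirit level upright on the shelf, lengthwise from the hinge end to the brass screw, and press it down until the shelf's rubber foot bears on the base plate (the hinge is stiff and the shelf hangs too high); then push the square end of the red T-key from the wooden block fully home in the socket of the brass levelling screw and turn it until the bubble is midway between its black lines. Finish still gripping the key and pressing it down so that the foot bears firmly, with the bubble central, and leave the bearing, the thread-lock bottle and the tape measure alone.

Things in the scene. Friction and masses are not known exactly. Their poses are not given: they have to be found in the camera images.
- key_grip (a point): centre of the red handle bar of the T-key, half-way up the bar. Bar 96 long (key's x), 16 thick (y), 20 tall (z up); grip it across its 16 mm at the middle. Below it a steel shank 11.6 mm thick; the square end is 10 x 10 mm and 26 long with a tapered tip (2.6 mm), its sides parallel to the key's x and y. Key mass about 0.16 kg
- key_tip (a point): lower end of the key, on its axis, 112 mm below key_grip; same axes. At the start the key stands upright in the middle hole (16 wide, 45 deep) of the wooden block, tip 10 mm above the bench, so it must be lifted 45 mm to come out; it has a little play there
- key_block: fixed wooden block 70 (x) x 110 (y) x 55 mm tall, origin at the centre of its underside, with short bits up to 76 mm high standing in its other holes
- platform: fixed base plate 160 (x) x 310 (y) x 8 mm of the levelling stand, origin at the centre of its underside. Over it lies the hinged steel shelf, 160 x 285 mm and flat; hinge pin along the platform's x at y = +125 mm, 62 mm up; levelling screw at y = -85 mm, x = 0, in a dark bush 43 across that stands 18 mm above the shelf. The free part of the shelf for the level reaches from y = +135 to y = -60 mm
- socket (a point): centre of the mouth of the square socket, top of the round brass screw head (34 across), about 99 mm above the bench; z up along the screw, x and y parallel to the sides of the square and turning with the screw (a white mark on the head lies on +x). The socket is 11.6 x 11.6 mm, with a 2.5 mm chamfer, 16 mm deep, closed at the bottom; it stands in a dark bush 43 across
- screw (a joint): turn of the levelling screw, rad, + clockwise seen from above, which screws the foot down and so lifts the shelf's foot end: 12 mm a turn. Between -1.0 and 3.0. It takes less than 0.12 N m. At the start the foot is set too short: pressed down, the shelf is low at the foot end. With the foot bearing, the screw's height does not change as it is turned: the shelf climbs on it
- shelf (a joint): tilt of the shelf about its hinge, rad, 0 level, + foot end up. The hinge is stiff: the shelf stays where it was left, also under the level, and starts too high, its foot in the air by up to 6 mm. With the level on it, about 3 N more on the level, or 2 N on the screw, moves it down; some 10 N on the middle of the level make the foot bear with 2.5 N. The foot is 210 mm from the hinge
- bubble (a joint): place of the bubble along the vial, m, 0 midway between the two black lines, + towards the level's own +y end (the bubble goes to the high end), 1.5 m for each rad of tilt, within 0.022 either way; it settles within about 1 s. The pale bubble is 20 long; the lines stand 13 mm each side of the middle
- vial (a point): centre of the green vial of the spirit level, lying along the level's y, 34 mm above the level's base
- foot: the screw's stem with its black rubber foot, 38 across, that bears on the base plate when the shelf is pressed down
- key: the T-key, origin at its lower end (as key_tip)
- bearing_0: ball bearing, 52 across, 16 high, origin under its centre; leave alone
- threadlock: red thread-lock bottle with white nozzle, 33 across, 104 high, standing, origin under its centre; leave alone
- tape_measure: yellow pocket tape measure, 68 x 83 x 37 mm, origin under its centre; leave alone
- shelf_top (a point): point of the shelf's upper face at the platform's x = 0, y = +40 mm, about 76 mm above the bench: centre of the free part; the spirit level fits here lengthwise along y. Axes as the platform's, tilting with the shelf
- level_grip (a point): centre of the spirit level (half-way up): 168 long (its y), 25 wide (x), 45 high, about 0.3 kg, standing upright on its black base; grip it across its 25 mm at the middle
- level: the spirit level, origin at the centre of its base, axes as level_grip
- socket_floor: the closed bottom of the screw's socket, 16 mm below its mouth, on which the key's tip presses when it is home; origin on the screw's axis, 37 mm below the mouth

How it is judged:
On the way, in this order (a step that is already met when the one before it is completed fails the run):
1. the spirit level stands lengthwise on the shelf and is pressed down until the foot bears on the base plate (z of level_grip in the frame of shelf_top between 0.018 and 0.027 m and angle between the y axis of level and the y axis of platform, either way round below 0.25 rad and angle between the z axis of level and the z axis of shelf_top, either way round below 0.06 rad and contact force between foot and platform above 1 N), for 0.2 s.
2. the key's square end is home in the screw's socket (z of key_tip in the frame of socket below -0.012 m and horizontal distance between key_tip and socket below 0.004 m), for 0.2 s.
At the end, for the whole second after the job is handed in: for the last second: bubble within 3 mm of the middle; level standing on the shelf, lengthwise within 0.25 rad, let go; key 12 mm or more deep in the socket, gripped, its tip pressed on the socket's bottom with over 3 N; foot bearing on the base plate with over 3 N (all of step 2 and value of joint bubble between -0.003 and 0.003 m and contact force between key and socket_floor above 3 N and contact force between the fingers and key above 3 N and contact force between foot and platform above 3 N and z of level_grip in the frame of shelf_top between 0.018 and 0.027 m and angle between the y axis of level and the y axis of platform, either way round below 0.25 rad and angle between the z axis of level and the z axis of shelf_top, either way round below 0.06 rad and contact force between the fingers and level below 0.1 N); the arm keeps its last pose, push and grip.
It fails at once if the bearing, thread-lock bottle or tape measure is moved (distance of any of bearing_0, threadlock, tape_measure from where it was at the start of the episode above 0.025 m).
It fails at once if the key or the spirit level is dropped or laid over (angle between key's own z axis and vertical above 0.8 rad or angle between level's own z axis and vertical above 0.6 rad).
It also fails if it takes over 56 s, if anything falls off the work surface, if the arm or the gripper's body presses on something with over 40 N, if the wrist force passes 120 N, or if a joint passes its speed limit or range.

### The arm

A 6-joint arm with a two-finger parallel gripper is mounted at the origin on a cart in front of the work surface, level with it; the furniture and walls round the work are solid. World frame = base frame: x ahead of the robot, y to its left, z up, the work surface at z = 0. Lengths are in m, angles in rad, forces in N, time in s.
With the tool pointing down it reaches from about 0.35 to 0.775 m from the base axis. Payload 5.5 kg.
Tool frame: the origin (TCP) lies at the very end of the fingers, on their centre line; the grasp point (between the pads) lies env.hold_point_z behind it (env.hold_point_z is the distance from the TCP to the grasp point, in m); z points along the fingers, y is the line along which they close (so a half turn about z gives the same grasp; the last joint's range is limited). The gripper opens to 85 mm and grips with 20 to 120 N. Pads are 22 mm wide; open, the fingers measure 114 mm over their backs; the gripper's body (76 mm by 85 mm) begins 54 mm behind the grasp point. The pads swing forward as they close: fully open they stand 13 mm farther back than shut.
Start: joints at [-1.477, 0.313, 0.046, 1.304, 0, 1.431], TCP at [0.133, -0.559, 0.231] pointing down, gripper open.
Joint ranges: [-2.76, 2.76], [-0.86, 1.69], [-1.03, 1.26], [-2.2, 2.34], [-1.47, 1.5], [-3.14, 3.14]. Speed limits (rad/s): [2.57, 2.57, 3.14, 3.14, 3.14, 3.14].

### API

Orientations are given as a unit quaternion [w, x, y, z].
In Python, from workcell import env gives the robot as it stands.
- The arm moves only by the tool carry_out, never from a script. Its argument "steps" is a list of rows, each a list of 3 entries, a list of its own where there are three numbers: the turn, a rotation vector about the tool's x, y, z in degrees, then the shift along the tool's x, y, z in cm, then the closure in counts, from 0 (fully open) to 255 (shut). A call has exactly 8 rows; each row is the pose to reach, as a shift and turn from the pose commanded when the call began, along the tool's axes at that moment; what a row does not reach only later rows make up. A row lasts 1/8 s, in which the tool goes at most 62.5 mm and 10.7 degrees, less where a joint would pass 70% of its speed; a pose out of reach is approached as far as the arm can. A call with a gripper value outside its range is refused whole. The fingers move at their own pace and stop on an object; "force" is the grip in N (left out, the last holds). Time passes only in rows, so rows that repeat a pose let the fingers close, or fill a call up. It gives the time, the measured TCP pose, the force, the opening and the grip force at its end, in the units of the state.
- env.get_state(): the state, without advancing time (a new reading comes with each control period).
- env.read_camera(name): name is "side" or "top" or "wrist"; returns (picture, depth): 420x560x3 uint8, red, green, blue; 420x560 float32, m along the optical axis (not along the pixel's ray), 0 where there is no reading.
- env.get_calibration(name): a dict with "fx", "fy", "cx", "cy" (pixels), "origin" and "orientation" of the camera in the world. Camera axes: x right, y up, looking along -z (the intrinsics and any distortion apply to the point x, -y, -z); pixel columns grow to the right and rows downward; lengths in m; the calibration is good to about 2 mm. A picture is of the moment at which its call begins: read the wrist's pose just before it. get_calibration takes no time and is no camera call; for the wrist camera it gives the pose at the moment of the call.
- env.hand_in(): hands the job in; it is judged then, once.
The state is a dict: "clock": time; "joint_pos": joint angles; "qvel": joint speeds; "tau": joint torques, N m; "tcp_pos": TCP position; "orientation": TCP orientation; "wrist_force": force on the tool from outside, world axes, zero at the start; "ft_torque": the same for the moment, N m; "finger_gap": finger opening in m; "grip_force": force on a finger pad.
Only numpy, scipy, OpenCV 4.12 (cv2) and the standard library are available. Lean on these libraries where they do the work, as an engineer would, in place of code of your own. Each camera call takes 0.05 s, during which the arm holds its last target. There are 200 camera calls.

## Working session

There is one attempt and no reset: what is moved stays moved. The work goes in short steps, Python scripts to look and compute and a tool call to move; the robot and the scene stay as the last step left them, time stands still between calls to the robot, and variables do not carry over. Pictures are saved under pics/ and viewed, at most 10 in all, crops included, and the job is handed in when it is done.

Besides the shell and the picture viewer there is one more tool, called after "Emit:" as name(argument=value, ...), one argument or row to a line, values as JSON. carry_out: Moves the arm, as the interface text tells. Its arguments: {"type":"object","properties":{"steps":{"type":"array","items":{"type":"array"}},"force":{"type":"number"}},"required":["steps"]}

```bash
ls; mkdir -p pics; cat > h.py <<'E'
import numpy as np, cv2
from scipy.spatial.transform import Rotation as R
from workcell import env
def rot(q): return R.from_quat([q[1],q[2],q[3],q[0]])
def snap(name,fn):
    c=env.get_calibration(name); im,d=env.read_camera(name)
    np.savez('pics/'+fn+'.npz',im=im,d=d,**{k:np.array(v) for k,v in c.items() if v is not None and not isinstance(v,str)})
    cv2.imwrite('pics/'+fn+'.png',im[:,:,::-1]); return im,d,c
def load(fn): return np.load('pics/'+fn+'.npz')
def cloud(z):
    d=z['d']; v,u=np.mgrid[:d.shape[0],:d.shape[1]]
    p=np.stack([(u-z['cx'])/z['fx']*d,-(v-z['cy'])/z['fy']*d,-d],-1)
    return p@rot(z['orientation']).as_matrix().T+z['origin']
E
python3 - <<'E'
from h import *
for n in('top','side'): 
    im,d,c=snap(n,n+'0'); print(n,c)
print(env.hold_point_z,env.get_state())
E
```

```text
pics
top {'fx': 405.0063064719321, 'fy': 405.0063064719321, 'cx': 285.8689153188131, 'cy': 213.98328176414486, 'origin': array([ 0.33533009, -0.13125007,  1.21773459]), 'orientation': array([-0.69446924, -0.06663357,  0.06937978,  0.71306304])}
side {'fx': 523.8893937521278, 'fy': 523.8893937521278, 'cx': 281.65990209542394, 'cy': 217.1361639795684, 'origin': array([-0.11365059, -1.1262987 ,  0.86718409]), 'orientation': array([ 0.83691202,  0.45902809, -0.14921739, -0.25808073])}
0.0187 {'clock': 0.1, 'joint_pos': array([-1.47660092e+00,  3.13925148e-01,  4.51461210e-02,  1.30362376e+00,
        2.75129974e-05,  1.43119759e+00]), 'qvel': array([ 9.06051438e-04, -1.23634713e-03,  3.99993209e-03,  2.26005739e-05,
        4.19572798e-04, -1.06815566e-03]), 'tau': array([ 3.19833976e-03, -4.81722379e+01,  2.99245763e+01,  1.26657769e-02,
       -1.42910671e-04, -2.94165204e-06]), 'tcp_pos': array([ 0.13316816, -0.55891658,  0.23052003]), 'orientation': array([-8.02708648e-04,  9.93174995e-01,  1.16630972e-01,  3.19859934e-05]), 'wrist_force': array([-0.13071434, -0.59823502,  0.46294931]), 'ft_torque': array([-0.00758288, -0.06054029, -0.00636879]), 'grip_force': 0.0, 'finger_gap': 0.08528180711878176}
```

View pics/top0.png

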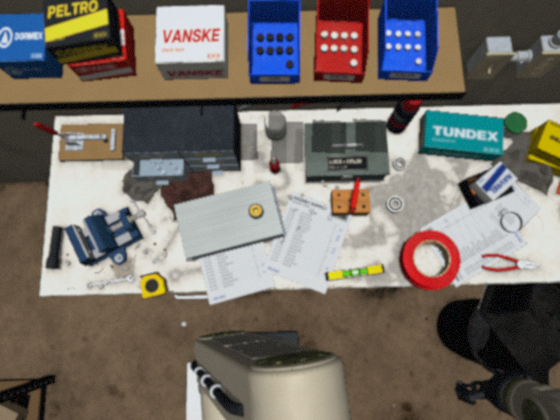

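View pics/side0.png

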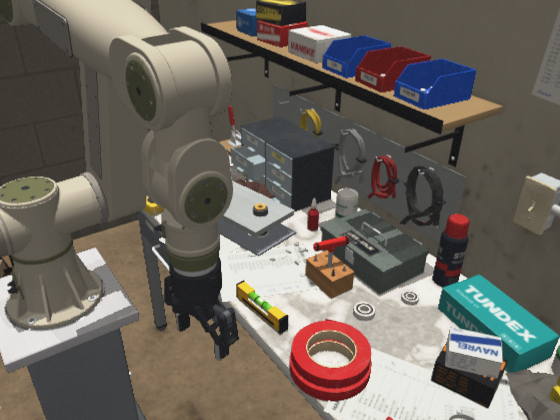

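The top view shows the level at (355,271), the key at (355,195) in the wooden block, the shelf around (230,220) with the brass screw at (256,211), and the bearing at (394,204). The thread-lock is at (275,165) and the tape measure at (152,285). Next I'll enlarge the crops.

```bash
python3 - <<'E'
from h import *
z=load('top0'); P=cloud(z); im=z['im']
def show(u,v): print((u,v),P[v,u].round(4))
for q in [(355,271),(330,275),(380,267),(355,195),(335,200),(256,211),(180,208),(190,256),(282,236),(266,184),(394,204),(275,165),(152,285),(355,260),(300,285)]: show(*q)
a=cv2.resize(im[170:310,165:415],None,fx=3.2,fy=3.2,interpolation=cv2.INTER_CUBIC)
cv2.imwrite('pics/topcrop.png',a[:,:,::-1])
# level: points above bench near it
m=np.zeros(im.shape[:2],bool); m[258:285,320:392]=1
hsv=cv2.cvtColor(im,cv2.COLOR_RGB2HSV)
mm=m&(P[...,2]>0.035)&(P[...,2]<0.06)
q=P[mm]; r=cv2.minAreaRect((q[:,:2]*1000).astype(np.float32)); print('level',mm.sum(),r,q.mean(0), np.percentile(q[:,2],[10,50,90]))
m[:]=0; m[165:225,320:385]=1
mm=m&(P[...,2]>0.105)&(P[...,2]<0.15)
q=P[mm]; print('key',mm.sum(),cv2.minAreaRect((q[:,:2]*1000).astype(np.float32)),q.mean(0),np.percentile(q[:,2],[10,50,90]))
m[:]=0; m[160:265,165:300]=1
mm=m&(P[...,2]>0.06)&(P[...,2]<0.10)
q=P[mm]; print('shelf',mm.sum(),cv2.minAreaRect((q[:,:2]*1000).astype(np.float32)),np.percentile(q[:,2],[10,50,90]))
A=np.c_[q[:,:2],np.ones(len(q))]; w=np.linalg.lstsq(A,q[:,2],rcond=None)[0]; print('plane',w)
E
```

```text
(355, 271) [ 0.3922 -0.3336  0.0412]
(330, 275) [ 0.3825 -0.2606  0.0454]
(380, 267) [ 0.4018 -0.4065  0.0407]
(355, 195) [ 0.5951 -0.3301  0.1331]
(335, 200) [ 0.6002 -0.2846  0.055 ]
(256, 211) [ 0.5669 -0.0537  0.0859]
(180, 208) [0.5842 0.1664 0.073 ]
(190, 256) [0.4446 0.1341 0.0766]
(282, 236) [ 0.5041 -0.1257  0.007 ]
(266, 184) [ 0.6474 -0.0833  0.0799]
(394, 204) [ 0.595  -0.4724  0.0016]
(275, 165) [ 0.7098 -0.1104  0.063 ]
(152, 285) [0.3681 0.2511 0.036 ]
(355, 260) [ 0.4268 -0.3424  0.0011]
(300, 285) [ 3.574e-01 -1.753e-01  3.000e-04]
level 436 ((391.5792541503906, -331.7454833984375), (25.543180465698242, 167.88475036621094), 6.209065914154053) [ 0.39096966 -0.33127785  0.04264014] [0.03885429 0.04271833 0.04614535]
key 208 ((598.4209594726562, -329.5382385253906), (16.396581649780273, 93.98306274414062), 76.73826599121094) [ 0.59711439 -0.32844803  0.13000255] [0.12601811 0.13062695 0.13378947]
shelf 6094 ((594.4257202148438, 44.11029052734375), (294.6425476074219, 333.1878356933594), 2.6135785579681396) [0.07224956 0.07613784 0.08003611]
plane [ 0.0026084  -0.01572482  0.07561625]
```

View pics/topcrop.png

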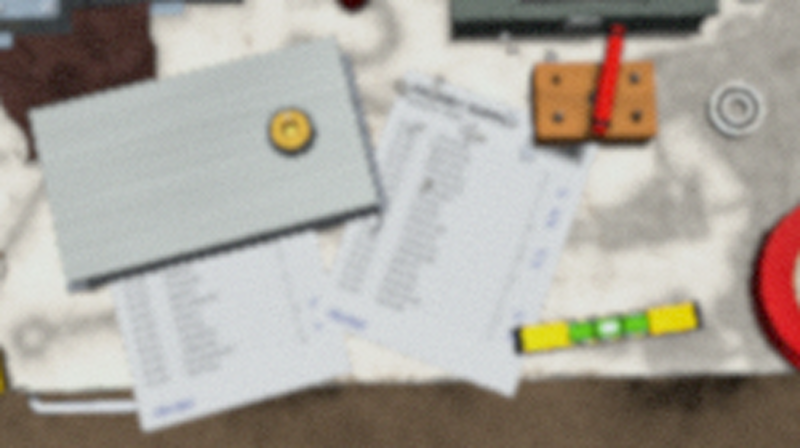

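The crop shows the level from (517,340) to (700,315) and the key bar from (617,30) to (600,130). The shelf corners are at (30,110), (335,38), (380,210) and (72,288), and the screw is at (291,130).

```bash
cat >> h.py <<'E'
def down(phi): # tool pointing down, tool x at world angle phi (deg)
    a=np.radians(phi); x=np.array([np.cos(a),np.sin(a),0]); zz=np.array([0,0,-1.]); return R.from_matrix(np.c_[x,np.cross(zz,x),zz])
def go(pos,phi,p0=None,r0=None,s=None):
    s=s or env.get_state(); p0=s['tcp_pos'] if p0 is None else np.array(p0); r0=rot(s['orientation']) if r0 is None else r0
    T=down(phi) if np.isscalar(phi) else phi
    print('turn',np.degrees((r0.inv()*T).as_rotvec()).round(2),'shift cm',(r0.inv().apply(np.array(pos)-p0)*100).round(2))
def ray(z,u,v,h):
    d=rot(z['orientation']).apply([(u-z['cx'])/z['fx'],-(v-z['cy'])/z['fy'],-1]); return z['origin']+d*(h-z['origin'][2])/d[2]
E
python3 - <<'E'
from h import *
z=load('top0')
C=[ray(z,165+u/3.2,170+v/3.2,.076) for u,v in [(30,110),(335,38),(380,210),(72,288)]]
C=np.array(C); print(C.round(4)); print([np.degrees(np.arctan2(*(d[1::-1]))).round(1) for d in (C[0]-C[1],C[3]-C[2],C[1]-C[2],C[0]-C[3])],[np.linalg.norm(C[i]-C[i-1]).round(4) for i in range(4)])
print('screw',ray(z,165+291/3.2,170+130/3.2,.099))
print('levelc',ray(z,165+609/3.2,170+328/3.2,.045), ray(z,165+608.5/3.2,170+80/3.2,.132))
go([.3915,-.332,.15],96.2); go([.3915,-.332,.004],96.2)
E
```

```text
[[ 0.5947  0.1821  0.076 ]
 [ 0.6546 -0.094   0.076 ]
 [ 0.4955 -0.131   0.076 ]
 [ 0.4336  0.141   0.076 ]]
[np.float64(102.3), np.float64(102.8), np.float64(13.1), np.float64(14.3)] [np.float64(0.1662), np.float64(0.2825), np.float64(0.1634), np.float64(0.279)]
screw [ 0.5653428  -0.05445816  0.099     ]
levelc [ 0.38772899 -0.33358019  0.045     ] [ 0.59533676 -0.33071167  0.132     ]
turn [-6.00e-02 -8.00e-02 -8.28e+01] shift cm [ 30.39 -16.08   8.09]
turn [-6.00e-02 -8.00e-02 -8.28e+01] shift cm [ 30.38 -16.05  22.69]
```

Emit:
carry_out(
  steps=[
    [[0, 0, -82.8], [30.2, -16.1, 12], 0],
    [[0, 0, -82.8], [30.2, -16.1, 12], 0],
    [[0, 0, -82.8], [30.2, -16.1, 12], 0],
    [[0, 0, -82.8], [30.2, -16.1, 12], 0],
    [[0, 0, -82.8], [30.2, -16.1, 12], 0],
    [[0, 0, -82.8], [30.2, -16.1, 12], 0],
    [[0, 0, -82.8], [30.2, -16.1, 12], 0],
    [[0, 0, -82.8], [30.2, -16.1, 12], 0],
  ],
)

```text
clock: 1.1
tcp_pos: [0.39, -0.3315, 0.1105]
orientation: [-0.001, 0.665, 0.747, 0.0]
wrist_force: [0.6, -0.4, 0.5]
finger_gap: 0.0859
grip_force: 0.0
```

```bash
python3 - <<'E'
from h import *
go([.3900,-.332,.004],96.2)
im,d,c=snap('wrist','w1'); print(c,env.get_state()['wrist_force'])
z=load('w1');P=cloud(z); m=(P[...,2]>.036)&(P[...,2]<.055)&(np.abs(P[...,0]-.39)<.06)&(np.abs(P[...,1]+.33)<.12)
q=P[m]; print(m.sum(),cv2.minAreaRect((q[:,:2]*1000).astype(np.float32)),np.median(q[:,2]))
E
```

```text
turn [-0.06 -0.07  0.4 ] shift cm [-0.06  0.   10.65]
{'fx': 296.2143736228061, 'fy': 296.2143736228061, 'cx': 278.0307399673172, 'cy': 206.32255507064858, 'origin': array([ 0.38254823, -0.26447551,  0.25326784]), 'orientation': array([ 0.9892093 , -0.13477512, -0.00746715,  0.05696375])} [ 0.01953978 -0.89036645  0.84116898]
6210 ((391.75286865234375, -330.24456787109375), (25.955537796020508, 167.84364318847656), 6.226815223693848) 0.04287223227721963
```

View pics/w1.png

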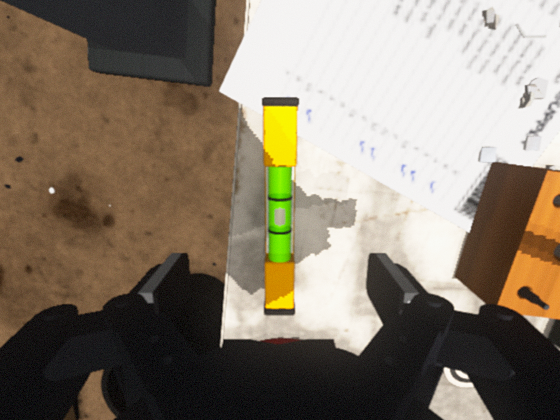

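The wrist view shows the level centred at (281,207) between the fingers, with the black lines at rows 198 and 233 and the bubble at 215. I'll descend and grip it.

Emit:
carry_out(
  steps=[
    [[0, 0, 0.3], [0.1, 0.2, 5], 0],
    [[0, 0, 0.3], [0.1, 0.2, 10], 0],
    [[0, 0, 0.3], [0.1, 0.2, 10.5], 120],
    [[0, 0, 0.3], [0.1, 0.2, 10.5], 255],
    [[0, 0, 0.3], [0.1, 0.2, 10.5], 255],
    [[0, 0, 0.3], [0.1, 0.2, 10.5], 255],
    [[0, 0, 0.3], [0.1, 0.2, 10.5], 255],
    [[0, 0, 0.3], [0.1, 0.2, 10.5], 255],
  ],
  force=40,
)

```text
clock: 2.15
tcp_pos: [0.3927, -0.3332, 0.0084]
orientation: [0.002, 0.67, 0.742, -0.0]
wrist_force: [-0.9, 0.0, 6.6]
finger_gap: 0.0245
grip_force: 41.3
```

```bash
python3 - <<'E'
from h import *
print(env.get_state()['wrist_force'],env.get_state()['finger_gap'])
# shelf_top from screw and from corners
y=np.array([np.cos(np.radians(103)),np.sin(np.radians(103))])
s=np.array([.5655,-.0545])+.125*y; print('top',s)
p0=np.array([.3918,-.3302,.0055])
go([s[0],s[1],.115],103); go([s[0],s[1],.085],103)
E
```

```text
[-0.85335855  0.01203926  6.58748248] 0.024526410896069963
top [0.53738112 0.06729626]
turn [ 0.1   0.22 -7.12] shift cm [ 38.31  18.52 -10.76]
turn [ 0.1   0.22 -7.12] shift cm [38.32 18.51 -7.76]
```

Emit:
carry_out(
  steps=[
    [[0, 0, 0], [0, 0, -6], 255],
    [[0, 0, 0], [0, 0, -12], 255],
    [[0, 0, -7], [5.5, 2.6, -13], 255],
    [[0, 0, -7], [11, 5.3, -13], 255],
    [[0, 0, -7], [16.5, 8, -13], 255],
    [[0, 0, -7], [22, 10.6, -13], 255],
    [[0, 0, -7], [27.5, 13.2, -13], 255],
    [[0, 0, -7], [33, 15.9, -13], 255],
  ],
)

```text
clock: 3.15
tcp_pos: [0.5161, 0.0149, 0.1369]
orientation: [0.0, 0.623, 0.782, 0.0]
wrist_force: [0.8, -0.9, -3.1]
finger_gap: 0.0249
grip_force: 40.7
```

Emit:
carry_out(
  steps=[
    [[0, 0, 0], [2.5, 1.3, 0], 255],
    [[0, 0, 0], [5.0, 2.5, 0], 255],
    [[0, 0, 0], [5.0, 2.5, 0], 255],
    [[0, 0, 0], [5.0, 2.5, 0], 255],
    [[0, 0, 0], [5.0, 2.5, 0], 255],
    [[0, 0, 0], [5.0, 2.5, 0], 255],
    [[0, 0, 0], [5.0, 2.5, 0], 255],
    [[0, 0, 0], [5.0, 2.5, 0], 255],
  ],
)

```text
clock: 4.15
tcp_pos: [0.529, 0.067, 0.1363]
orientation: [0.0, 0.623, 0.782, -0.0]
wrist_force: [0.3, 0.6, -2.9]
finger_gap: 0.0242
grip_force: 40.7
```

```bash
python3 - <<'E'
from h import *
s=env.get_state(); print(s['tcp_pos'],s['wrist_force'])
go([.5374,.0673,.09],103)
im,d,c=snap('wrist','w2')
z=load('w2');P=cloud(z)
# shelf plane fit
m=(np.abs(P[...,2]-.076)<.012); q=P[m]
for i in range(3):
    A=np.c_[q[:,:2]-[.5374,.0673],np.ones(len(q))]; w=np.linalg.lstsq(A,q[:,2],rcond=None)[0]; r=q[:,2]-A@w; q=q[np.abs(r)<.003]
print(len(q),w,'tilt along y',w[:2]@[np.cos(np.radians(103)),np.sin(np.radians(103))])
E
```

```text
[0.52904217 0.06699111 0.13630419] [ 0.26991502  0.58475794 -2.86341986]
turn [-0.    0.01 -0.13] shift cm [-0.16  0.82  4.63]
37903 [ 0.00037447 -0.00983018  0.07682858] tilt along y -0.009662471301238063
```

View pics/w2.png

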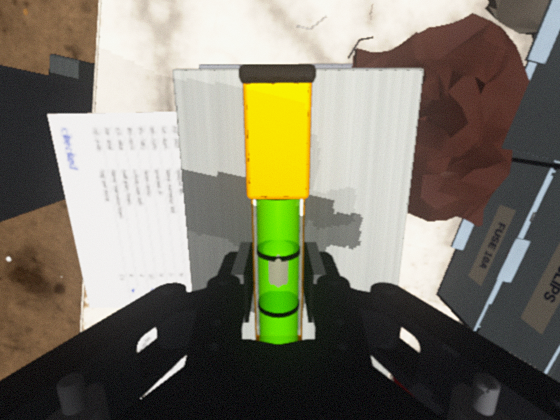

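The wrist view shows the level in the grip above the shelf, its far end at (278,72). The shelf's hinge edge spans (173..423,69), so the level needs about 8 mm to the right. I'll shift and lower.

Emit:
carry_out(
  steps=[
    [[0, 0, 0], [-0.1, 0.8, 2], 255],
    [[0, 0, 0], [-0.1, 0.8, 4.3], 255],
    [[0, 0, 0], [-0.1, 0.8, 4.7], 255],
    [[0, 0, 0], [-0.1, 0.8, 5.0], 255],
    [[0, 0, 0], [-0.1, 0.8, 5.2], 255],
    [[0, 0, 0], [-0.1, 0.8, 5.4], 255],
    [[0, 0, 0], [-0.1, 0.8, 5.4], 255],
    [[0, 0, 0], [-0.1, 0.8, 5.4], 255],
  ],
)

```text
clock: 5.2
tcp_pos: [0.5378, 0.0678, 0.0836]
orientation: [0.001, 0.623, 0.782, 0.0]
wrist_force: [-1.7, -1.8, 6.2]
finger_gap: 0.0246
grip_force: 41.8
```

Emit:
carry_out(
  steps=[
    [[0, 0, 0], [0, 0, 0.15], 255],
    [[0, 0, 0], [0, 0, 0.3], 255],
    [[0, 0, 0], [0, 0, 0.4], 255],
    [[0, 0, 0], [0, 0, 0.5], 255],
    [[0, 0, 0], [0, 0, 0.5], 255],
    [[0, 0, 0], [0, 0, 0.5], 255],
    [[0, 0, 0], [0, 0, 0.5], 255],
    [[0, 0, 0], [0, 0, 0.5], 255],
  ],
)

```text
clock: 6.2
tcp_pos: [0.538, 0.0677, 0.0835]
orientation: [0.002, 0.623, 0.782, 0.001]
wrist_force: [-14.1, -2.9, 40.7]
finger_gap: 0.0242
grip_force: 46.3
```

Emit:
carry_out(
  steps=[
    [[0, 0, 0], [0, 0, -0.5], 255],
    [[0, 0, 0], [0, 0, -0.7], 100],
    [[0, 0, 0], [0, 0, -0.7], 0],
    [[0, 0, 0], [0, 0, -0.7], 0],
    [[0, 0, 0], [0, 0, -0.7], 0],
    [[0, 0, 0], [0, 0, -5], 0],
    [[0, 0, 0], [-4, 0, -10], 0],
    [[0, 0, 0], [-10, 0, -11.5], 0],
  ],
)

```text
clock: 7.2
tcp_pos: [0.561, -0.0287, 0.1955]
orientation: [0.002, 0.622, 0.783, 0.001]
wrist_force: [1.0, -0.1, -0.1]
finger_gap: 0.0854
grip_force: 0.0
```

Emit:
carry_out(
  steps=[
    [[0, 0, 0], [-2.5, 0, 0], 0],
    [[0, 0, 0], [-2.5, 0, 0], 0],
    [[0, 0, 0], [-2.5, 0, 0], 0],
    [[0, 0, 0], [-2.5, 0, 0], 0],
    [[0, 0, 0], [-2.5, 0, 0], 0],
    [[0, 0, 0], [-2.5, 0, 0], 0],
    [[0, 0, 0], [-2.5, 0, 0], 0],
    [[0, 0, 0], [-2.5, 0, 0], 0],
  ],
)

```text
clock: 8.2
tcp_pos: [0.5649, -0.0531, 0.1922]
orientation: [0.0, 0.623, 0.782, -0.0]
wrist_force: [0.6, 0.1, -0.3]
finger_gap: 0.0856
grip_force: 0.0
```

```bash
python3 - <<'E'
from h import *
s=env.get_state(); print(s['tcp_pos'],s['wrist_force'],s['finger_gap'])
im,d,c=snap('wrist','w3')
z=load('w3');P=cloud(z)
m=(np.abs(P[...,2]-.074)<.012); q=P[m]
for i in range(4):
    A=np.c_[q[:,:2]-[.5374,.0673],np.ones(len(q))]; w=np.linalg.lstsq(A,q[:,2],rcond=None)[0]; r=q[:,2]-A@w; q=q[np.abs(r)<.003]
print(len(q),w,'tilt along y',w[:2]@[np.cos(np.radians(103)),np.sin(np.radians(103))])
a=cv2.resize(im[60:260,160:400],None,fx=3,fy=3,interpolation=cv2.INTER_CUBIC)
cv2.imwrite('pics/w3c.png',a[:,:,::-1])
E
```

```text
[ 0.56486065 -0.05314272  0.19216176] [ 0.60095358  0.05489432 -0.3352824 ] 0.08559566805627235
43843 [0.0038142  0.00400752 0.07498821] tilt along y 0.0030467979454057645
```

View pics/w3c.png

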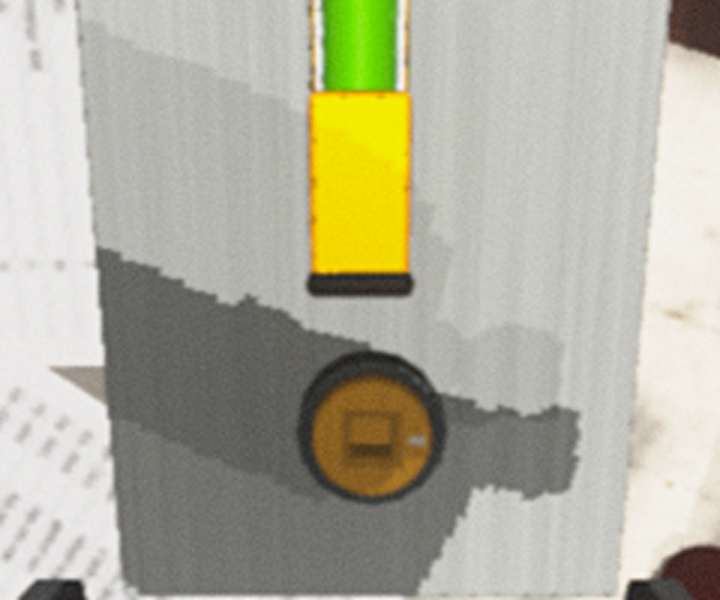

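The crop shows the level flat on the shelf with its near end at (360,285). The brass head is at (371,437), with the white mark at (417,440) and the square roughly axis-aligned at (371,436). I'll rectify it for the exact angle.

```bash
python3 - <<'E'
from h import *
z=load('w3'); im=z['im']
c=ray(z,160+371/3,60+437/3,.099); print(c)
# rectified view: 0.07 mm/px; axes: right = platform x (13deg), up = platform y (103deg)
a=np.radians(13); ex=np.array([np.cos(a),np.sin(a),0]); ey=np.array([-np.sin(a),np.cos(a),0])
n=560; s=.07e-3
j,i=np.meshgrid(np.arange(n),np.arange(n)); W=c+((j-n/2)*s)[...,None]*ex-((i-n/2)*s)[...,None]*ey
L=rot(z['orientation']).inv().apply((W-z['origin']).reshape(-1,3)).reshape(n,n,3)
u=L[...,0]/-L[...,2]*z['fx']+z['cx']; v=-L[...,1]/-L[...,2]*z['fy']+z['cy']
o=cv2.remap(im,u.astype(np.float32),v.astype(np.float32),cv2.INTER_CUBIC)
o=np.clip(o.astype(float)*1.6,0,255).astype(np.uint8)
cv2.imwrite('pics/rect.png',o[:,:,::-1])
E
```

```text
[ 0.56906127 -0.04974553  0.099     ]
```

View pics/rect.png

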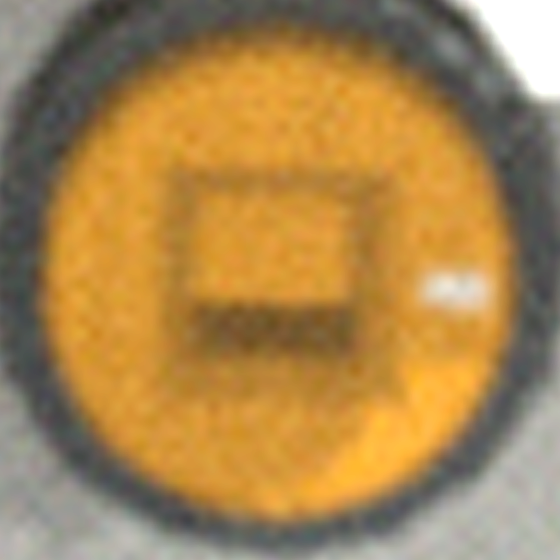

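The rectified head is centred at about (278,279). The square is rotated roughly -3° relative to the platform x axis, and the mark is at (453,290).

```bash
python3 - <<'E'
from h import *
z=load('top0');P=cloud(z)
print('toolbox h',np.percentile(P[120:178,310:385,2],[50,95]))
for n,b in(('top0',(206,215,251,261)),('w3',(192,218,270,297))):
    P=cloud(load(n)); q=P[b[0]:b[1],b[2]:b[3]].reshape(-1,3); q=q[q[:,2]>.094]; print(n,len(q),np.median(q,0))
# level in w2 : top face lateral in tool frame, tcp known
z=load('w2');P=cloud(z); h=down(103).inv().apply((P-[.52904,.06699,.1363]).reshape(-1,3)).reshape(P.shape)
hsv=cv2.cvtColor(z['im'],cv2.COLOR_RGB2HSV); m=(hsv[...,0]>15)&(hsv[...,0]<80)&(hsv[...,1]>120); m[:60]=0;m[200:]=0
q=h[m]; print('held level tool y range',m.sum(),np.percentile(q[:,1],[2,50,98]),np.median(q[:,2]))
P=cloud(load('w3')); z=load('w3')
go([.597,-.330,.19],166.7)
E
```

```text
toolbox h [0.0772248  0.08164159]
top0 73 [ 0.56696576 -0.05451189  0.09927185]
w3 531 [ 0.56740874 -0.0491575   0.09693315]
held level tool y range 7759 [-1.14554280e-02 -3.97688161e-05  1.12398702e-02] -0.03475257263698023
turn [-1.00e-02  0.00e+00 -6.38e+01] shift cm [-27.7   -3.04   0.21]
```

Emit:
carry_out(
  steps=[
    [[0, 0, -63.7], [-27.7, -3, 0.2], 0],
    [[0, 0, -63.7], [-27.7, -3, 0.2], 0],
    [[0, 0, -63.7], [-27.7, -3, 0.2], 0],
    [[0, 0, -63.7], [-27.7, -3, 0.2], 0],
    [[0, 0, -63.7], [-27.7, -3, 0.2], 0],
    [[0, 0, -63.7], [-27.7, -3, 0.2], 0],
    [[0, 0, -63.7], [-27.7, -3, 0.2], 0],
    [[0, 0, -63.7], [-27.7, -3, 0.2], 0],
  ],
)

```text
clock: 9.25
tcp_pos: [0.5974, -0.3295, 0.1902]
orientation: [-0.0, 0.118, 0.993, 0.0]
wrist_force: [0.7, -0.1, -0.5]
finger_gap: 0.0856
grip_force: 0.0
```

```bash
python3 - <<'E'
from h import *
s=env.get_state(); print(s['tcp_pos'],s['joint_pos'])
im,d,c=snap('wrist','w4')
z=load('w4');P=cloud(z)
hsv=cv2.cvtColor(im,cv2.COLOR_RGB2HSV); m=((hsv[...,0]<6)|(hsv[...,0]>174))&(hsv[...,1]>150)&(P[...,2]>.122)&(P[...,2]<.145)&(np.hypot(P[...,0]-.597,P[...,1]+.33)<.07)
q=P[m]; r=cv2.minAreaRect((q[:,:2]*1000).astype(np.float32)); print(m.sum(),r,np.median(q[:,2]))
v,u=np.nonzero(m); print(u.min(),u.max(),v.min(),v.max())
E
```

```text
[ 0.59741156 -0.32948371  0.19019583] [-6.21523185e-01  5.40913742e-01  2.92516514e-01  1.32250259e+00
 -3.48496503e-05 -3.84987095e-01]
2247 ((598.67236328125, -328.3775939941406), (16.080493927001953, 94.0566635131836), 76.53421783447266) 0.1315595135263204
269 291 156 281
```

Emit:
carry_out(
  steps=[
    [[0, 0, 0], [-0.1, 0.1, 5], 0],
    [[0, 0, 0], [-0.1, 0.1, 8], 0],
    [[0, 0, 0], [-0.1, 0.1, 8.6], 100],
    [[0, 0, 0], [-0.1, 0.1, 8.6], 255],
    [[0, 0, 0], [-0.1, 0.1, 8.6], 255],
    [[0, 0, 0], [-0.1, 0.1, 8.6], 255],
    [[0, 0, 0], [-0.1, 0.1, 8.6], 255],
    [[0, 0, 0], [-0.1, 0.1, 8.6], 255],
  ],
  force=80,
)

```text
clock: 10.3
tcp_pos: [0.5996, -0.3301, 0.1061]
orientation: [0.002, 0.117, 0.993, -0.001]
wrist_force: [-0.6, 0.3, 5.6]
finger_gap: 0.0144
grip_force: 78.4
```

Emit:
carry_out(
  steps=[
    [[0, 0, 0], [0, 0, -3], 255],
    [[0, 0, 0], [0, 0, -6], 255],
    [[0, 0, 0], [0, 0, -12], 255],
    [[0, 0, -8], [2, 5, -12.5], 255],
    [[0, 0, -16], [4, 10, -12.5], 255],
    [[0, 0, -23.5], [6, 16, -12.5], 255],
    [[0, 0, -23.5], [8, 22, -12.5], 255],
    [[0, 0, -23.5], [9.5, 26.3, -12.5], 255],
  ],
)

```text
clock: 11.3
tcp_pos: [0.5662, -0.0488, 0.229]
orientation: [-0.0, -0.088, 0.996, 0.0]
wrist_force: [1.4, 0.0, -1.6]
finger_gap: 0.0143
grip_force: 78.7
```

Emit:
carry_out(
  steps=[
    [[0, 0, 0], [0, 0, 0.5], 255],
    [[0, 0, 0], [0, 0, 0.5], 255],
    [[0, 0, 0], [0, 0, 0.5], 255],
    [[0, 0, 0], [0, 0, 0.5], 255],
    [[0, 0, 0], [0, 0, 0.5], 255],
    [[0, 0, 0], [0, 0, 0.5], 255],
    [[0, 0, 0], [0, 0, 0.5], 255],
    [[0, 0, 0], [0, 0, 0.5], 255],
  ],
)

```text
clock: 12.3
tcp_pos: [0.5672, -0.0513, 0.2242]
orientation: [0.0, -0.088, 0.996, -0.0]
wrist_force: [-0.9, 0.8, -2.3]
finger_gap: 0.015
grip_force: 78.8
```

```bash
python3 - <<'E'
from h import *
s=env.get_state(); print(s['tcp_pos'],s['joint_pos'],s['wrist_force'],s['orientation'])
go([.5675,-.051,.215],190)
im,d,c=snap('wrist','w5')
a=cv2.resize(im[100:380,170:400],None,fx=2.1,fy=2.1,interpolation=cv2.INTER_CUBIC)
cv2.imwrite('pics/w5c.png',a[:,:,::-1])
E
```

```text
[ 0.56716079 -0.05129168  0.22416242] [-2.31081834e-01  3.04370359e-01  1.63634708e-02  1.28275359e+00
 -1.03452796e-04 -4.07356797e-01] [-0.85615622  0.84375375 -2.34446688] [ 7.86523740e-07 -8.80234133e-02  9.96118404e-01 -5.47385835e-05]
turn [-0.01 -0.    0.1 ] shift cm [-0.04  0.02  0.92]
```

View pics/w5c.png

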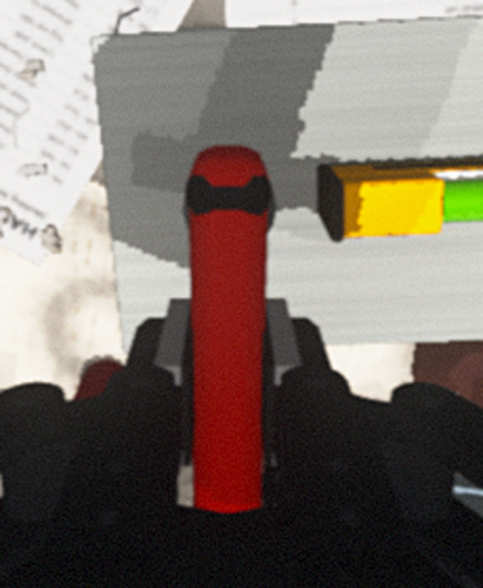

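The crop shows the bar lined up with the bush sides (columns 187 and 272), so the key is centred across the bar. Along the bar the socket is hidden, so I'll nudge the key, lower it, and check with the side camera.

Emit:
carry_out(
  steps=[
    [[0, 0, 0], [-0.1, 0, 0.6], 255],
    [[0, 0, 0], [-0.2, 0, 1.2], 255],
    [[0, 0, 0], [-0.25, 0, 1.8], 255],
    [[0, 0, 0], [-0.25, 0, 1.8], 255],
    [[0, 0, 0], [-0.25, 0, 1.8], 255],
    [[0, 0, 0], [-0.25, 0, 1.8], 255],
    [[0, 0, 0], [-0.25, 0, 1.8], 255],
    [[0, 0, 0], [-0.25, 0, 1.8], 255],
  ],
)

```text
clock: 13.35
tcp_pos: [0.5697, -0.0509, 0.2063]
orientation: [0.0, -0.088, 0.996, -0.0]
wrist_force: [-0.6, -0.3, -2.0]
finger_gap: 0.0144
grip_force: 78.8
```

```bash
python3 - <<'E'
from h import *
s=env.get_state(); print(s['tcp_pos'],s['wrist_force'])
z=load('w5');P=cloud(z)
h=down(190).inv().apply((P-[.56716,-.05129,.22416]).reshape(-1,3)).reshape(P.shape)
hsv=cv2.cvtColor(z['im'],cv2.COLOR_RGB2HSV); m=((hsv[...,0]<6)|(hsv[...,0]>174))&(hsv[...,1]>150)&(np.abs(h[...,1])<.02)&(np.abs(h[...,2]+.028)<.015)
q=h[m]; print(m.sum(),np.polyfit(q[:,0],q[:,2],1),np.percentile(q,[1,50,99],axis=0))
im,d,c=snap('side','s6')
w=ray(load('side0'),281,217,.1)
def pix(z,p):
    L=rot(z['orientation']).inv().apply(np.array(p)-z['origin']); return L[0]/-L[2]*z['fx']+z['cx'],-L[1]/-L[2]*z['fy']+z['cy']
zz=load('s6'); u,v=pix(zz,[.568,-.051,.13]); print(u,v); u,v=int(u),int(v)
cr=im[v-60:v+60,u-80:u+80]; cv2.imwrite('pics/s6c.png',cv2.resize(cr,None,fx=5,fy=5,interpolation=cv2.INTER_CUBIC)[:,:,::-1])
t=s['tcp_pos']
for zt in(.099,): print([((pix(zz,[x,-.051,zt])[0]-u+80)*5,(pix(zz,[x,-.051,zt])[1]-v+60)*5) for x in(.567,.572)])
E
```

```text
[ 0.56970757 -0.05086477  0.20627064] [-0.55238812 -0.34822817 -2.03293386]
5334 [ 0.01221291 -0.02513169] [[-0.03091914 -0.00783244 -0.02716701]
 [ 0.0098229  -0.00045163 -0.02534514]
 [ 0.04822009  0.00706976 -0.01857108]]
259.9807987725188 196.8727630815872
[(np.float64(403.92481742612887), np.float64(352.20968116134173)), (np.float64(411.34449412813154), np.float64(349.6994960930091))]
```

View pics/s6c.png

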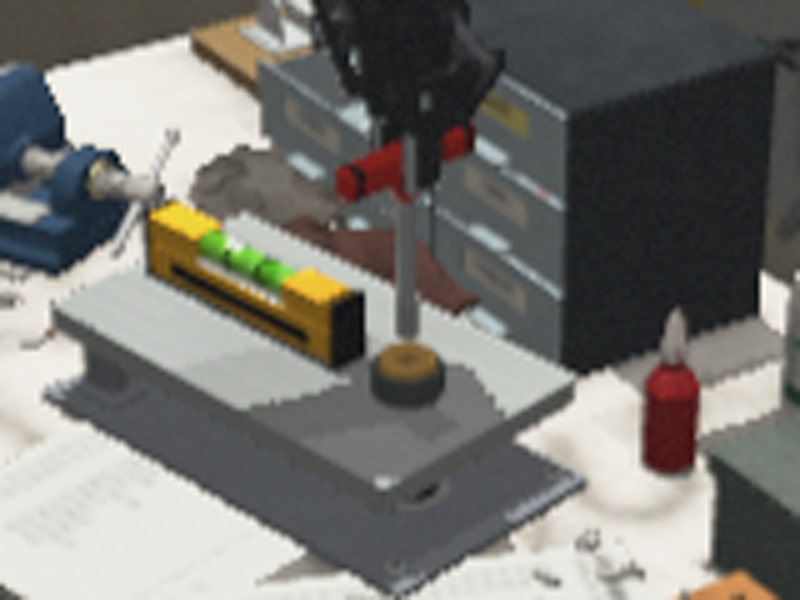

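The side view shows the shank end at (407,338) directly above the brass head at (407,362). The level is upright on the shelf. I'll insert the key gently.

Emit:
carry_out(
  steps=[
    [[0, 0, 0], [0, 0, 0.4], 255],
    [[0, 0, 0], [0, 0, 0.8], 255],
    [[0, 0, 0], [0, 0, 1.1], 255],
    [[0, 0, 0], [0, 0, 1.4], 255],
    [[0, 0, 0], [0, 0, 1.7], 255],
    [[0, 0, 0], [0, 0, 1.7], 255],
    [[0, 0, 0], [0, 0, 1.7], 255],
    [[0, 0, 0], [0, 0, 1.7], 255],
  ],
)

```text
clock: 14.4
tcp_pos: [0.5698, -0.0509, 0.1893]
orientation: [0.0, -0.088, 0.996, -0.0]
wrist_force: [-0.4, 0.2, -1.7]
finger_gap: 0.0147
grip_force: 78.8
```

Emit:
carry_out(
  steps=[
    [[0, 0, 0], [0, 0, 0.2], 255],
    [[0, 0, 0], [0, 0, 0.4], 255],
    [[0, 0, 0], [0, 0, 0.6], 255],
    [[0, 0, 0], [0, 0, 0.8], 255],
    [[0, 0, 0], [0, 0, 0.9], 255],
    [[0, 0, 0], [0, 0, 0.9], 255],
    [[0, 0, 0], [0, 0, 0.9], 255],
    [[0, 0, 0], [0, 0, 0.9], 255],
  ],
)

```text
clock: 15.4
tcp_pos: [0.5697, -0.0509, 0.1802]
orientation: [0.0, -0.088, 0.996, -0.0]
wrist_force: [-0.4, -0.0, -0.8]
finger_gap: 0.015
grip_force: 78.8
```

Emit:
carry_out(
  steps=[
    [[0, 0, 0], [0, 0, 0.1], 255],
    [[0, 0, 0], [0, 0, 0.2], 255],
    [[0, 0, 0], [0, 0, 0.3], 255],
    [[0, 0, 0], [0, 0, 0.4], 255],
    [[0, 0, 0], [0, 0, 0.4], 255],
    [[0, 0, 0], [0, 0, 0.4], 255],
    [[0, 0, 0], [0, 0, 0.4], 255],
    [[0, 0, 0], [0, 0, 0.4], 255],
  ],
)

```text
clock: 16.4
tcp_pos: [0.57, -0.0509, 0.1772]
orientation: [0.001, -0.088, 0.996, -0.0]
wrist_force: [-1.7, 1.3, 6.0]
finger_gap: 0.015
grip_force: 80.0
```

```bash
cat > bub.py <<'E'
from h import *
import sys
def pix(z,p):
    L=rot(z['orientation']).inv().apply(np.array(p)-z['origin']); return L[0]/-L[2]*z['fx']+z['cx'],-L[1]/-L[2]*z['fy']+z['cy']
fn=sys.argv[1]
out=[]
for n in ('wrist','top','side'):
    im,d,c=snap(n,fn+n); z=load(fn+n); u,v=[int(round(t)) for t in pix(z,[.5374,.0673,.11])]
    print(n,u,v)
    k={'wrist':60,'top':25,'side':32}[n]
    cr=im[max(v-k,0):v+k,max(u-k,0):u+k]
    if cr.size: out.append(cv2.resize(cr,(390,390) if n!='side' else (390,390),interpolation=cv2.INTER_CUBIC))
cv2.imwrite('pics/'+fn+'.png',np.hstack(out[:2] if len(out)<3 else [out[0],out[2]])[:,:,::-1])
E
python3 bub.py b1; python3 -c "
from h import *; print(env.get_state()['joint_pos'])"
```

```text
wrist 445 203
top 212 221
side 230 189
[-2.29346180e-01  3.27043055e-01 -6.79709584e-02  1.17419988e+00
 -1.31569801e-05 -4.05568728e-01]
```

```bash
cat > prof.py <<'E'
from h import *
import sys
def prof(fn,verbose=False):
    z=load(fn); im=z['im']; hsv=cv2.cvtColor(im,cv2.COLOR_RGB2HSV)
    m=(cv2.inRange(hsv,(45,120,60),(75,255,255))>0); m[:80]=0
    n,l,st,ce=cv2.connectedComponentsWithStats(cv2.dilate(m.astype(np.uint8),np.ones((7,7))))
    k=1+np.argmax(st[1:,4]); m&=(l==k)
    v,u=np.nonzero(m); (cx,cy),(w,h),a=cv2.minAreaRect(np.c_[u,v].astype(np.float32))
    if w<h: w,h,a=h,w,a+90
    a=np.radians(a); ex=np.array([np.cos(a),np.sin(a)]); ex*=np.sign(ex[0]) if abs(ex[0])>.5 else -np.sign(ex[1]); ey=np.array([-ex[1],ex[0]])
    s=np.arange(-w/2-4,w/2+4.1,.5); t=np.linspace(-h*.25,h*.25,7)
    X=np.array([cx,cy])+s[:,None,None]*ex+t[None,:,None]*ey
    c=cv2.remap(im,X[...,0].astype(np.float32),X[...,1].astype(np.float32),cv2.INTER_LINEAR).astype(float).mean(1)
    return (cx,cy,w,h,ex),s,c
if __name__=='__main__':
    for fn in sys.argv[1:]:
        i,s,c=prof(fn); print(fn,[np.round(q,2) for q in i])
        for k in range(0,len(s),3): print('%.1f:%d/%d/%d'%(s[k],*c[k]),end='  ')
        print()
E
python3 prof.py w1 b1wrist
```

```text
w1 [np.float64(279.5), np.float64(214.0), np.float64(92.0), np.float64(23.0), array([-0., -1.])]
-50.0:203/132/0  -48.5:172/138/0  -47.0:117/199/0  -45.5:101/215/0  -44.0:101/214/0  -42.5:102/214/0  -41.0:99/213/0  -39.5:105/217/0  -38.0:111/226/0  -36.5:110/227/0  -35.0:111/227/0  -33.5:110/227/0  -32.0:111/228/0  -30.5:110/228/0  -29.0:111/228/0  -27.5:109/227/0  -26.0:111/228/0  -24.5:110/228/0  -23.0:112/229/0  -21.5:109/229/0  -20.0:69/145/8  -18.5:40/61/21  -17.0:67/167/1  -15.5:79/203/0  -14.0:83/207/0  -12.5:102/219/5  -11.0:127/220/45  -9.5:153/192/102  -8.0:162/183/120  -6.5:163/182/123  -5.0:163/183/122  -3.5:164/184/123  -2.0:165/184/123  -0.5:164/184/123  1.0:166/186/126  2.5:165/184/124  4.0:163/184/121  5.5:150/207/90  7.0:122/229/16  8.5:112/228/0  10.0:110/227/0  11.5:107/227/0  13.0:72/153/2  14.5:43/58/26  16.0:59/131/5  17.5:82/201/0  19.0:84/206/0  20.5:93/214/0  22.0:114/229/0  23.5:118/231/0  25.0:119/231/0  26.5:119/231/0  28.0:119/231/0  29.5:121/231/0  31.0:122/232/0  32.5:121/231/0  34.0:122/232/0  35.5:121/232/0  37.0:122/232/0  38.5:122/232/0  40.0:123/23
[... 758 characters left out ...]
/0  -6.9:108/220/1  -5.4:107/221/1  -3.9:106/221/1  -2.4:103/219/0  -0.9:99/215/0  0.6:96/213/1  2.1:97/213/1  3.6:98/215/0  5.1:101/217/0  6.6:109/223/0  8.1:126/230/24  9.6:165/234/98  11.1:199/237/160  12.6:207/239/175  14.1:207/238/176  15.6:206/238/180  17.1:186/209/170  18.6:128/133/125  20.1:132/147/121  21.6:195/226/167  23.1:208/239/175  24.6:206/238/173  26.1:205/237/173  27.6:197/235/158  29.1:164/232/101  30.6:123/226/24  32.1:107/220/1  33.6:107/219/0  35.1:108/219/0  36.6:106/215/0  38.1:100/207/0  39.6:96/204/0  41.1:97/205/0  42.6:97/205/0  44.1:98/205/0  45.6:99/205/0  47.1:98/206/0  48.6:99/206/0  50.1:98/206/0  51.6:103/206/0  53.1:149/191/0  54.6:226/176/0  56.1:245/194/0
```

The bubble is 13 mm towards the hinge end. That needs about 55° clockwise, plus the play in the socket.

Emit:
carry_out(
  steps=[
    [[0, 0, 8], [0, 0, 0.1], 255],
    [[0, 0, 16], [0, 0, 0.15], 255],
    [[0, 0, 24], [0, 0, 0.15], 255],
    [[0, 0, 32], [0, 0, 0.15], 255],
    [[0, 0, 40], [0, 0, 0.15], 255],
    [[0, 0, 48], [0, 0, 0.15], 255],
    [[0, 0, 55], [0, 0, 0.15], 255],
    [[0, 0, 55], [0, 0, 0.15], 255],
  ],
)

```text
clock: 17.55
tcp_pos: [0.5698, -0.0512, 0.177]
orientation: [0.001, 0.382, 0.924, -0.0]
wrist_force: [-4.2, 0.2, 13.0]
finger_gap: 0.0146
grip_force: 81.0
```

Emit:
carry_out(
  steps=[
    [[0, 0, 0], [0, 0, 0], 255],
    [[0, 0, 0], [0, 0, 0], 255],
    [[0, 0, 0], [0, 0, 0], 255],
    [[0, 0, 0], [0, 0, 0], 255],
    [[0, 0, 0], [0, 0, 0], 255],
    [[0, 0, 0], [0, 0, 0], 255],
    [[0, 0, 0], [0, 0, 0], 255],
    [[0, 0, 0], [0, 0, 0], 255],
  ],
)

```text
clock: 18.55
tcp_pos: [0.5698, -0.0511, 0.177]
orientation: [0.001, 0.382, 0.924, -0.0]
wrist_force: [-4.4, -0.4, 12.5]
finger_gap: 0.0145
grip_force: 81.0
```

```bash
cat >> prof.py <<'E'
def bubble(fn):
    i,s,c=prof(fn); print([np.round(q,1) for q in i])
    for k in range(0,len(s),3): print('%.1f:%d/%d/%d'%(s[k],*c[k]),end='  ')
E
python3 - <<'E'
from prof import *
snap('wrist','b2'); bubble('b2')
snap('side','b2s'); print(); 
z=load('b2s'); hsv=cv2.cvtColor(z['im'],cv2.COLOR_RGB2HSV); m=cv2.inRange(hsv,(45,100,60),(75,255,255))[150:220,200:270]>0; print(m.sum())
E
```

```text
[np.float64(355.9), np.float64(89.0), np.float64(37.5), np.float64(25.4), array([ 0.6, -0.8])]
-22.8:250/237/0  -21.3:248/201/0  -19.8:173/183/2  -18.3:119/227/1  -16.8:124/231/0  -15.3:124/230/0  -13.8:124/230/0  -12.3:126/231/1  -10.8:124/230/2  -9.3:126/231/2  -7.8:122/230/1  -6.3:124/231/0  -4.8:122/230/0  -3.3:123/230/0  -1.8:121/230/0  -0.3:122/231/2  1.2:122/231/1  2.7:122/231/2  4.2:122/231/1  5.7:120/231/1  7.2:122/231/5  8.7:123/231/2  10.2:121/231/0  11.7:113/226/0  13.2:93/210/0  14.7:88/208/0  16.2:89/209/0  17.7:89/210/0  19.2:73/164/14  20.7:51/65/42  22.2:53/66/43  
79
```

```bash
sed -i 's/m\[:80\]=0/m[:10]=0/' prof.py; python3 - <<'E'
from prof import *
bubble('b2')
E
```

```text
[np.float64(379.1), np.float64(53.7), np.float64(122.3), np.float64(27.1), array([ 0.5, -0.8])]
-65.1:250/238/0  -63.6:248/204/0  -62.1:180/180/2  -60.6:119/226/2  -59.1:124/231/1  -57.6:123/229/0  -56.1:123/229/0  -54.6:124/230/2  -53.1:123/229/2  -51.6:124/231/2  -50.1:121/229/1  -48.6:122/230/0  -47.1:121/229/0  -45.6:123/230/2  -44.1:120/229/0  -42.6:121/229/2  -41.1:121/230/1  -39.6:121/230/2  -38.1:121/229/2  -36.6:119/230/2  -35.1:121/229/5  -33.6:121/230/4  -32.1:119/230/1  -30.6:113/226/1  -29.1:93/210/0  -27.6:87/206/0  -26.1:88/206/0  -24.6:88/209/0  -23.1:75/167/13  -21.6:51/67/40  -20.1:50/62/42  -18.6:91/180/23  -17.1:118/231/4  -15.6:118/229/1  -14.1:117/229/2  -12.6:110/226/2  -11.1:109/224/1  -9.6:108/223/0  -8.1:109/224/0  -6.6:119/229/2  -5.1:135/237/25  -3.6:160/240/80  -2.1:206/242/171  -0.6:222/244/199  0.9:224/244/203  2.4:224/244/203  3.9:224/244/203  5.4:224/244/202  6.9:223/244/202  8.4:226/245/206  9.9:225/244/205  11.4:224/244/204  12.9:224/244/203  14.4:223/244/203  15.9:225/245/205  17.4:226/244/205  18.9:223/244/203  20.4:207/242/172  21.9:168/240/95  23.4:121/221/36  24.9:61/112/34  26.4:42/47/40  27.9:58/96/40  29.4:100/209/12  30.9:116/231/1  32.4:114/229/1  33.9:114/228/0  35.4:113/228/0  36.9:113/228/0  38.4:111/227/1  39.9:113/227/0  41.4:112/228/0  42.9:113/228/0  44.4:114/228/0  45.9:113/227/0  47.4:114/228/0  48.9:114/228/0  50.4:113/229/0  51.9:112/227/0  53.4:111/227/0  54.9:113/228/0  56.4:113/226/0  57.9:107/219/0  59.4:102/214/0  60.9:88/189/0  62.4:75/159/0  63.9:60/127/0
```

Remaining offset is about +3.6 mm, so roughly 15° more.

Emit:
carry_out(
  steps=[
    [[0, 0, 5], [0, 0, 0], 255],
    [[0, 0, 10], [0, 0, 0], 255],
    [[0, 0, 15.5], [0, 0, 0], 255],
    [[0, 0, 15.5], [0, 0, 0], 255],
    [[0, 0, 15.5], [0, 0, 0], 255],
    [[0, 0, 15.5], [0, 0, 0], 255],
    [[0, 0, 15.5], [0, 0, 0], 255],
    [[0, 0, 15.5], [0, 0, 0], 255],
  ],
)

```text
clock: 19.65
tcp_pos: [0.5695, -0.0511, 0.177]
orientation: [0.001, 0.503, 0.864, -0.0]
wrist_force: [-5.1, 0.4, 14.0]
finger_gap: 0.0148
grip_force: 81.1
```

Emit:
carry_out(
  steps=[
    [[0, 0, 0], [0, 0, 0], 255],
    [[0, 0, 0], [0, 0, 0], 255],
    [[0, 0, 0], [0, 0, 0], 255],
    [[0, 0, 0], [0, 0, 0], 255],
    [[0, 0, 0], [0, 0, 0], 255],
    [[0, 0, 0], [0, 0, 0], 255],
    [[0, 0, 0], [0, 0, 0], 255],
    [[0, 0, 0], [0, 0, 0], 255],
  ],
)

```text
clock: 20.65
tcp_pos: [0.5696, -0.0511, 0.177]
orientation: [0.001, 0.503, 0.864, -0.0]
wrist_force: [-4.8, 1.1, 13.2]
finger_gap: 0.0147
grip_force: 81.1
```

```bash
python3 - <<'E'
from prof import *
im,d,c=snap('wrist','b3'); bubble('b3')
i,_,_=prof('b3'); x,y=int(i[0]),int(i[1]); a=im[max(y-90,0):y+90,max(x-90,0):x+90]
cv2.imwrite('pics/b3c.png',cv2.resize(a,None,fx=3.2,fy=3.2,interpolation=cv2.INTER_CUBIC)[:,:,::-1])
snap('side','b3s')
E
```

```text
[np.float64(324.5), np.float64(48.9), np.float64(87.0), np.float64(27.1), array([ 0.3, -1. ])]
-47.5:248/237/0  -46.0:246/197/0  -44.5:170/187/3  -43.0:122/229/3  -41.5:125/231/2  -40.0:126/230/3  -38.5:124/230/1  -37.0:124/230/1  -35.5:123/230/2  -34.0:123/229/1  -32.5:124/230/5  -31.0:123/229/1  -29.5:122/230/3  -28.0:123/230/2  -26.5:122/230/3  -25.0:123/230/5  -23.5:122/230/4  -22.0:123/230/3  -20.5:122/230/3  -19.0:123/230/4  -17.5:121/229/2  -16.0:122/230/5  -14.5:121/230/4  -13.0:121/230/3  -11.5:114/226/0  -10.0:92/209/0  -8.5:89/206/0  -7.0:89/208/0  -5.5:85/194/5  -4.0:60/102/36  -2.5:47/48/44  -1.0:66/115/38  0.5:107/217/12  2.0:111/226/0  3.5:110/224/1  5.0:115/227/1  6.5:129/235/13  8.0:149/241/50  9.5:187/242/133  11.0:225/244/205  12.5:231/245/217  14.0:231/245/217  15.5:231/245/218  17.0:230/245/216  18.5:231/245/217  20.0:230/245/216  21.5:232/245/217  23.0:232/246/218  24.5:231/245/217  26.0:231/245/218  27.5:232/245/217  29.0:232/245/219  30.5:231/245/217  32.0:228/245/211  33.5:210/243/179  35.0:164/239/91  36.5:128/232/27  38.0:100/217/1  39.5:84/205/0  41.0:85/206/0  42.5:84/205/0  44.0:64/139/24  45.5:45/56/40  47.0:46/56/41
```

View pics/b3c.png

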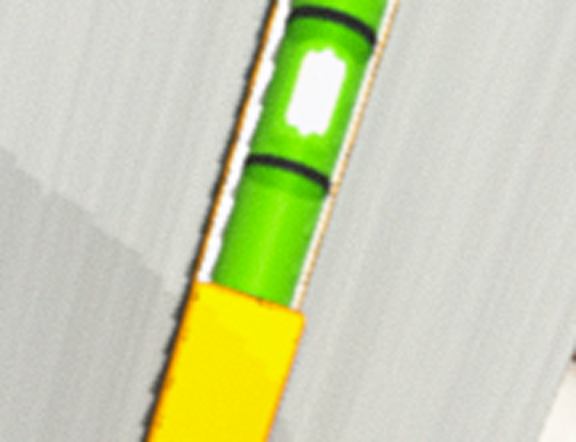

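The crop shows the bubble centred at (316,92), between the lines at (333,18) and (288,165). I'll cross-check with the top and side views, since the wrist view is oblique.

```bash
python3 - <<'E'
from h import *
def pix(z,p):
    L=rot(z['orientation']).inv().apply(np.array(p)-z['origin']); return L[0]/-L[2]*z['fx']+z['cx'],-L[1]/-L[2]*z['fy']+z['cy']
for k in range(4): snap('top','t%d'%k)
for k in range(4): snap('side','u%d'%k)
for n in 'tu':
    z=load(n+'0'); im=np.mean([load(n+'%d'%k)['im'].astype(float) for k in range(4)],0).astype(np.float32)
    e=np.array([np.cos(np.radians(103)),np.sin(np.radians(103)),0]); f=np.array([e[1],-e[0],0])
    s=np.arange(-60,61,2); c=0
    best=None
    for dl in np.arange(-8,9,1):   # lateral search: greenest line
        X=np.array([pix(z,np.array([.5374,.0673,.115])+e*t/1000+f*dl/1000) for t in s],np.float32)
        c=cv2.remap(im,X[:,0],X[:,1],cv2.INTER_LINEAR)[:]
        c=c.reshape(-1,3); g=(c[:,1]-np.maximum(c[:,0]*.5,c[:,2])).sum()
        if best is None or g>best[0]: best=(g,dl,c)
    print(n,best[1]); print('  '.join('%d:%d/%d/%d'%(t,*r) for t,r in zip(s,best[2])))
E
```

```text
t 0
-60:152/145/127  -58:155/147/129  -56:158/150/131  -54:160/153/133  -52:163/155/135  -50:165/157/137  -48:167/158/139  -46:168/160/140  -44:170/161/141  -42:171/163/143  -40:173/165/144  -38:174/165/144  -36:175/167/146  -34:176/168/148  -32:178/170/149  -30:179/171/149  -28:179/171/149  -26:179/171/149  -24:181/172/151  -22:182/173/151  -20:182/173/151  -18:183/173/151  -16:184/175/153  -14:184/176/153  -12:184/176/154  -10:186/177/155  -8:186/177/156  -6:187/177/156  -4:187/177/155  -2:187/178/156  0:187/178/156  2:187/179/157  4:187/179/156  6:187/179/156  8:188/179/157  10:188/180/157  12:188/180/157  14:188/180/157  16:188/179/156  18:188/179/156  20:188/180/156  22:188/180/157  24:190/181/157  26:189/181/158  28:189/180/158  30:189/180/158  32:189/180/157  34:189/180/157  36:188/180/157  38:189/181/159  40:188/179/158  42:188/178/157  44:188/179/157  46:188/180/157  48:189/181/158  50:190/181/159  52:188/181/158  54:189/180/158  56:189/180/158  58:189/181/158  60:190/180/158
u 1
-60:238/193/55  -58:240/196/55  -56:240/195/55  -54:240/195/55  -52:240/195/55  -50:239/195/55  -48:240/195/55  -46:240/195/55  -44:240/195/55  -42:239/195/55  -40:240/197/56  -38:240/200/56  -36:240/202/57  -34:239/204/57  -32:235/206/59  -30:218/204/61  -28:193/208/65  -26:168/216/70  -24:140/216/72  -22:127/215/72  -20:119/207/66  -18:111/200/59  -16:103/191/52  -14:95/183/46  -12:92/180/44  -10:91/178/44  -8:85/163/41  -6:75/139/38  -4:81/135/47  -2:107/161/72  0:142/199/104  2:170/223/133  4:189/230/159  6:192/229/167  8:200/230/180  10:205/232/185  12:200/231/173  14:168/221/128  16:133/209/82  18:103/181/55  20:80/145/41  22:82/145/44  24:94/160/53  26:108/181/60  28:117/200/61  30:120/206/59  32:116/200/54  34:113/196/49  36:112/195/48  38:113/196/47  40:117/193/47  42:131/190/47  44:159/187/47  46:197/192/51  48:225/199/54  50:231/202/55  52:236/206/57  54:238/211/58  56:240/212/58  58:240/212/58  60:240/213/59
```

```bash
python3 -c "
from h import *
s=env.get_state(); print(s['clock'],s['wrist_force'],s['grip_force']); print(env.hand_in())"
```

```text
21.15 [-4.40845361  0.49579257 12.67021485] 81.06219291687012
the job is handed in; nothing more can be done
None
```

I handed the job in at 21 s of the 56 s allowed: the shelf is level, with the bubble reading within about 1 mm of the middle in the wrist and side views; the key is still gripped in the screw's socket, pushing down with about 13 N; no verdict came back.

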